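Load the chasing jig and hold the hidden clamp bolt

ROBOT

A 6-joint arm with a two-finger parallel gripper is mounted at the origin on the work surface. World frame = base frame: x ahead of the robot, y to its left, z up, the work surface at z = 0. Lengths are in mm, angles in rad, forces in N, time in s.
With the tool pointing down it reaches from about 275 to 750 mm from the base axis. Payload 10.2 kg.
Tool frame: the origin (TCP) lies at the very end of the fingers, on their centre line; the grasp point (between the pads) lies 19 mm behind it; z points along the fingers, y is the line along which they close (so a half turn about z gives the same grasp; the last joint's range is limited). The gripper opens to 85 mm and grips with 20 to 120 N. Pads are 22 mm wide; open, the fingers measure 114 mm over their backs; the gripper's body (76 mm by 85 mm) begins 54 mm behind the grasp point. The pads swing forward as they close: fully open they stand 13 mm farther back than shut.
Start: joints at [-1.439, 0.313, 1.498, -0, 1.331, -0.223], TCP at [182.374, -492.312, 231.294] pointing down, gripper open.
Joint ranges: [-2.94, 2.94], [-0.97, 2.17], [0.19, 2.56], [-1.23, 4.37], [0.02, 3.11], [-2.88, 2.88]. Speed limits (rad/s): [2.39, 2.39, 3.01, 3.14, 3.14, 3.14].

INTERFACE

Orientations are given as a unit quaternion [w, x, y, z].
In Python, from rig import ctrl gives the robot as it stands.
- The arm moves only by the tool step_arm, never from a script. Its argument "increments" is a list of rows, each a list of 3 entries, a list of its own where there are three numbers: the shift along the tool's x, y, z in cm, then the turn, a rotation vector about the tool's x, y, z in degrees, then the opening in per cent of the stroke, from 0 (shut) to 100 (fully open). A call has 1 to 8 rows; each row is the pose to reach, as a shift and turn from the pose commanded when the call began, along the tool's axes at that moment; what a row does not reach only later rows make up. A row lasts 1/8 s, in which the tool goes at most 62.5 mm and 10.7 degrees, less where a joint would pass 70% of its speed; a pose out of reach is approached as far as the arm can. A call with a gripper value outside its range is refused whole. The fingers move at their own pace and stop on an object; "squeeze" is the grip in N (left out, the last holds). Time passes only in rows, so rows that repeat a pose let the fingers close. It gives the time, the measured TCP pose, the force, the opening and the grip force at its end, in the units of the state.
- ctrl.sense(): the state, without advancing time (a new reading comes with each control period).
- ctrl.capture(name): name is "side" or "top" or "wrist"; returns a dict with "img" (480x640x3 uint8, red, green, blue), "fx", "fy", "cx", "cy" (pixels), "extrinsics" (4x4, takes a point from camera to world coordinates). Camera axes: x right, y down, z forward; pixel columns grow to the right and rows downward; lengths in mm; the calibration is good to about 2 mm. The wrist camera is an equidistant fisheye: a pixel r from the principal point sees the ray r / f radians off the axis. A picture is of the moment at which its call begins. There is no depth.
- ctrl.finish_job(): hands the job in; it is judged then, once.
The state is a dict: "time_s": time; "joints": joint angles; "dq": joint speeds; "tau": joint torques, N m; "eef_pos": TCP position; "ee_rot": TCP orientation; "force": force on the tool from outside, world axes, zero at the start; "wrist_torque": the same for the moment, N m; "grip_width": opening from 0.0 (shut) to 1.0 (fully open); "grip_force": force on a finger pad.
Only numpy, scipy, OpenCV 4.12 (cv2) and the standard library are available. Lean on these libraries where they do the work, as an engineer would, in place of code of your own. Each camera call takes 0.05 s, during which the arm holds its last target. There are 200 camera calls.

TASK

Put the chasing block with the green tag flat into the green nest on the clamping jig, and the one with the red tag flat into the red reject nest, leaving the hammer, the punch rack and the black tray where they are. Then reach down from above into the narrow gap behind the jig's upright bracket, take the square bolt head between the fingers, and hold it firmly so that the slow nut runner in front can no longer turn it. Finish while still holding the bolt head still; do not let go.

Things in the scene. Friction and masses are not known exactly. Their poses are not given: they have to be found in the camera images.
- block_green: Chasing block with a green tag (40 x 26 mm) on top: 60 x 40 x 40 mm (x, y, z), light wood below, steel above, a copper plate on top, 0.2 to 0.4 kg, loose on the table. Origin: centre of its underside; z up, x along its 60 mm length.
- block_red: The same kind of block with a red tag on top: 60 x 40 x 40 mm, loose. Origin: centre of its underside; z up, x along its 60 mm length.
- pass_nest (a point): Centre of the floor of the green nest on the jig, 16 mm above the table: a pocket 74 mm (x) by 52 mm (y) with a rim 6 mm high and 6 mm thick, open above. A block fits either way round along x. Axes parallel to the jig's.
- reject_nest (a point): Centre of the floor of the red reject nest, 10 mm above the table: the same pocket, 74 mm (x) by 52 mm (y), rim 6 mm high and 6 mm thick, on a dark wooden board 104 x 84 mm fixed to the table.
- jig: Clamping jig, fixed to the table: wooden base 240 x 150 x 16 mm reaching from x = -132 to +108 mm. Origin on the table; x runs from its front (green nest, centre x = -88 mm) to its back, z up. Its upright steel bracket plate, 84 mm wide in y, has its front at x = 29 and its back at x = 35 mm, top at z = 90 mm.
- gap (a point): Mouth of the gap behind the bracket, level with the bracket's top: jig x = 56, y = 0, z = 90 mm; axes as the jig's. The gap is 42 mm wide in x, from the bracket's back to a dark steel stop plate (16 mm thick, 84 mm wide in y, top at jig z = 76 mm), and is open above and at both y ends.
- runner (a point): Centre of the front end of the orange spring-wound nut runner, a drum 32 mm across on the bolt's axis, 54 mm ahead (jig -x) of the head's centre. With about 0.06 N m it drags nut and bolt round together; free, they creep at about 0.02 rad/s, positive about the jig's x. Damping is heavy (3 N m s/rad): a pinch on two flats stops it, and squares a crooked head only slowly.
- bolt: Square brass bolt head in the gap behind the bracket: 18 x 18 mm across flats, 16 mm thick along x. Origin: centre of the head, at jig x = 55, y = 0, z = 64 mm (48 mm above the jig's base). x is the bolt's axis (the jig's x), y and z are square to its flats. It turns about x only, and starts 0.35 to 0.75 rad short (negative) of having its flats upright.
- hammer: Bystander: hammer lying on the table to the right of the blocks, 240 mm long along its x axis. Leave it.
- punch_rack: Bystander: orange rack 40 x 50 x 56 mm of steel punches on the table, to the left of the jig. Leave it.
- tray: Bystander: small empty black tray 60 x 70 x 30 mm at the far side, between jig and reject nest. Leave it.

How it is judged:
By the outcome, as a careful person would: the job done as asked, in the order asked, and still so for the second after the job is handed in, while the arm keeps its last pose, push and grip.
It also fails if it takes over 61 s, if anything falls off the work surface, if the arm or the gripper's body presses on something with over 40 N, if the wrist force passes 120 N, or if a joint passes its speed limit or range.

## Working session

There is one attempt and no reset: what is moved stays moved. The work goes in short steps, Python scripts to look and compute and a tool call to move; the robot and the scene stay as the last step left them, time stands still between calls to the robot, and variables do not carry over. Pictures are saved under pics/ and viewed, at most 10 in all, crops included, and the job is handed in when it is done.

Besides the shell and the picture viewer there is one more tool, called after "Request:" as name(argument=value, ...), one argument or row to a line, values as JSON. step_arm: Moves the arm, as the interface text tells. Its arguments: {"type":"object","properties":{"increments":{"type":"array"},"squeeze":{"type":"number"}},"required":["increments"]}

```bash
mkdir -p pics
python3 - <<'E'
from rig import ctrl
import cv2,numpy as np
s=ctrl.sense();print({k:np.round(s[k],3) for k in('time_s','eef_pos','ee_rot','grip_width','force')})
for n in('side','top'):
    c=ctrl.capture(n);cv2.imwrite(f'pics/{n}0.png',c['img'][:,:,::-1]);print(n,c['fx'],c['fy'],c['cx'],c['cy'],np.round(c['extrinsics'],4).tolist())
    np.savez(n+'0.npz',**c)
E
```

```text
{'time_s': np.float64(0.0), 'eef_pos': array([ 182.339, -492.041,  230.726]), 'ee_rot': array([-0.001,  0.984,  0.176,  0.   ]), 'grip_width': np.float64(1.0), 'force': array([-0.192, -0.596,  0.743])}
side 534.8501885340473 534.8501885340473 327.1133720957732 236.08344790166993 [[-0.895, -0.2737, 0.3522, 175.5276], [-0.4459, 0.5686, -0.6912, 772.4754], [-0.011, -0.7757, -0.631, 786.8766], [0.0, 0.0, 0.0, 1.0]]
top 609.7132092066979 609.7132092066979 324.5126352580192 229.51509241804277 [[0.0066, -0.9894, 0.1449, 351.4069], [-0.9999, -0.0054, 0.0089, -16.0585], [-0.008, -0.1449, -0.9894, 1555.6887], [0.0, 0.0, 0.0, 1.0]]
```

View pics/top0.png

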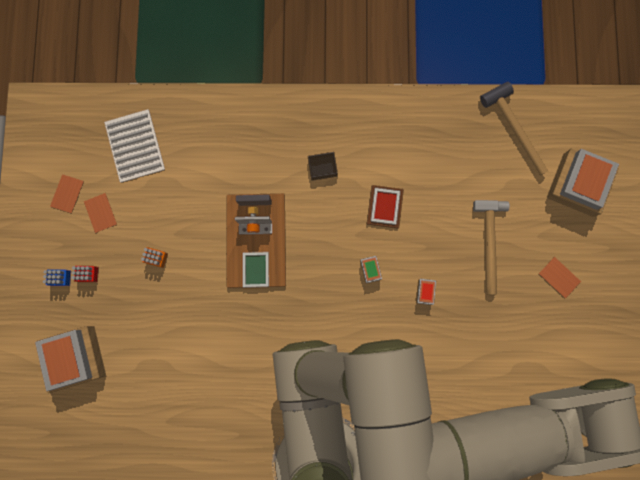

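View pics/side0.png

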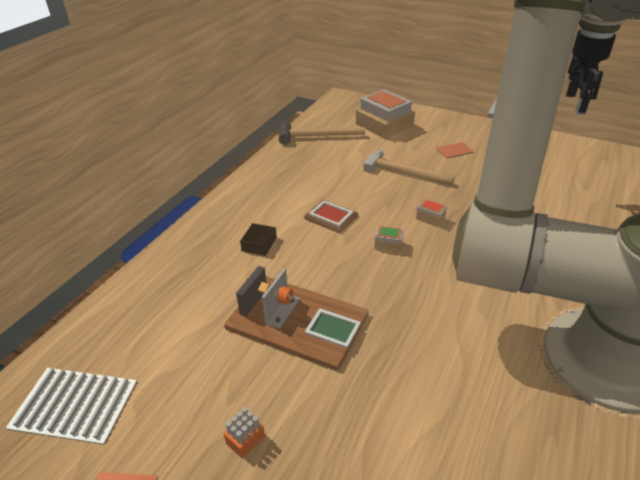

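The top view shows the jig around (256,241) with its green nest at (255,269), the reject nest at (386,207), green block at (371,269) and red block at (427,291). The side view shows the same layout. I'll enlarge the top view.

```bash
cat > h.py <<'E'
import numpy as np,cv2
def onplane(c,u,v,z):
    E=c['extrinsics'];d=E[:3,:3]@np.array([(u-c['cx'])/c['fx'],(v-c['cy'])/c['fy'],1]);o=E[:3,3]
    return o+d*(z-o[2])/d[2]
E
python3 - <<'E'
import cv2,numpy as np
from h import *
c=dict(np.load('top0.npz'));im=c['img']
cv2.imwrite('pics/topc.png',cv2.resize(im[180:310,220:450],None,fx=3.45,fy=3.45,interpolation=cv2.INTER_CUBIC)[:,:,::-1])
hsv=cv2.cvtColor(im,cv2.COLOR_RGB2HSV)
def rect(lo,hi,box,z,n,red=False):
    x0,x1,y0,y1=box;h=hsv[y0:y1,x0:x1].astype(int)
    m=(h[...,1]>130)&(h[...,2]>60)&(((h[...,0]<8)|(h[...,0]>172)) if red else ((h[...,0]>40)&(h[...,0]<90)))
    vs,us=np.nonzero(m);P=np.array([onplane(c,u+x0,v+y0,z)[:2] for u,v in zip(us,vs)],np.float32)
    r=cv2.minAreaRect(P);print(n,len(P),P.mean(0),r)
rect(0,0,(355,390,250,290),40,'gb');rect(0,0,(410,445,272,312),40,'rb',True)
rect(0,0,(235,280,245,295),16,'gn');rect(0,0,(365,410,180,235),10,'rn',True)
E
```

```text
gb 109 [ 475.52176 -118.67718] ((475.6427001953125, -118.71565246582031), (33.14091110229492, 19.905752182006836), 14.38601303100586)
rb 185 [ 420.93234 -256.3525 ] ((420.8344421386719, -256.5106506347656), (27.244121551513672, 41.02989959716797), 83.35326385498047)Traceback (most recent call last):
  File "<stdin>", line 12, in <module>
  File "<stdin>", line 10, in rect
cv2.error: OpenCV(4.12.0) /io/opencv/modules/imgproc/src/convhull.cpp:143: error: (-215:Assertion failed) total >= 0 && (depth == CV_32F || depth == CV_32S) in function 'convexHull'
```

View pics/topc.png

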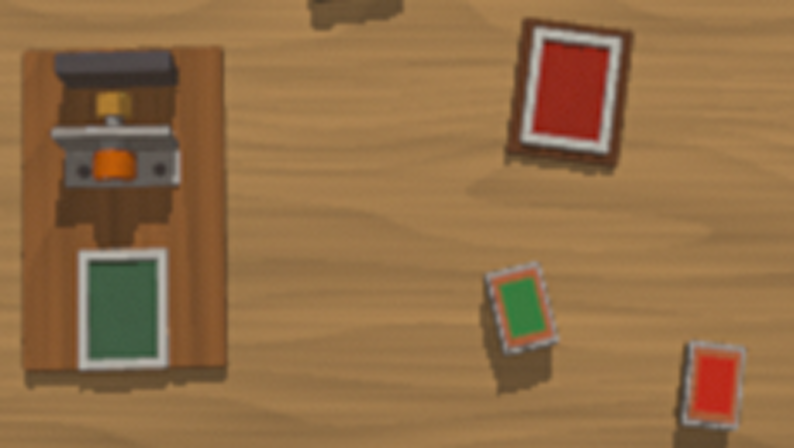

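The crop shows, in crop pixels: green nest rim corners at (79,251), (167,249), (167,366), (79,369); red nest rim corners at (533,27), (622,36), (609,153), (521,144); jig base corners at (22,48), (222,46), (226,369), (22,371). The bolt head is at (114,104), with the block tags at (524,307) and (714,384).

Run:
```python
import cv2,numpy as np
from h import *
c=dict(np.load('top0.npz'))
def P(pts,z): return np.array([onplane(c,(u+.5)/3.45-.5+220,(v+.5)/3.45-.5+180,z)[:2] for u,v in pts],np.float32)
def show(n,pts,z):
    p=P(pts,z);print(n,p.mean(0),cv2.minAreaRect(p), 'edges',[ (round(float(np.linalg.norm(p[i]-p[i-1])),1),round(float(np.degrees(np.arctan2(*(p[i]-p[i-1])[::-1]))),1)) for i in range(4)])
show('gn',[(79,251),(167,249),(167,366),(79,369)],22)
show('rn',[(533,27),(622,36),(609,153),(521,144)],16)
show('jig',[(22,48),(222,46),(226,369),(22,371)],16)
show('gb',[(486,275),(538,262),(557,343),(507,354)],40)
show('rb',[(688,342),(745,348),(738,429),(682,422)],40)
print(P([(114,104)],73))
```

```text
gn [474.23572 171.51955] ((474.05389404296875, 171.38482666015625), (86.48965454101562, 64.60932922363281), 1.4976037740707397) edges [(86.3, 1.5), (64.6, -88.4), (85.6, -178.9), (64.1, 92.3)]
rn [ 639.515   -157.55252] ((639.4813232421875, -157.8694610595703), (66.64543151855469, 89.49100494384766), 83.97832489013672) edges [(89.0, -6.0), (66.6, -95.6), (89.0, 173.2), (65.4, 84.4)]
jig [550.0115  174.02258] ((550.040771484375, 174.12277221679688), (242.5177001953125, 149.50848388671875), 1.6284273862838745) edges [(240.7, 1.7), (149.5, -89.1), (240.5, -178.4), (149.1, 90.9)]
gb [ 474.60944 -118.60303] ((474.42559814453125, -118.97406005859375), (59.910972595214844, 38.829078674316406), 14.398520469665527) edges [(58.8, 14.7), (38.8, -75.6), (59.9, -167.1), (36.9, 102.7)]
rb [ 420.3582  -255.35486] ((420.1749572753906, -255.3116912841797), (41.031673431396484, 58.1416130065918), 84.3273696899414) edges [(57.4, -5.2), (41.0, -95.7), (58.1, 173.9), (40.2, 83.3)]
[[616.79395 175.12296]]
```

```bash
cat >> h.py <<'E'
from scipy.spatial.transform import Rotation as R
def go(x,y,z,yaw):
    "shift in tool axes (cm) and turn (deg) from the present pose to pointing straight down with tool x at yaw"
    from rig import ctrl
    s=ctrl.sense();q=s['ee_rot'];r=R.from_quat([q[1],q[2],q[3],q[0]])
    g=R.from_euler('z',yaw,degrees=True)*R.from_euler('x',180,degrees=True)
    print(round(s['time_s'],2),'d',np.round(r.inv().apply(np.array([x,y,z])-s['eef_pos'])/10,2),'turn',np.round((r.inv()*g).as_rotvec(degrees=True),1),'gw',round(s['grip_width']*85,1),'gf',round(s['grip_force'],1),'F',np.round(s['force'],1),'pos',np.round(s['eef_pos'],1))
E
python3 -c "
from h import go
go(475,-118.8,110,14.4)"
```

```text
0.1 d [ 40.41 -24.83  12.12] turn [-0.1 -0.   5.9] gw 85.1 gf 0.0 F [ 1.1 -0.2  0. ] pos [ 182.3 -492.1  230.8]
```

Request:
step_arm(
  increments=[
    [[5, -3.1, 0], [0, 0, 1], 100],
    [[10.1, -6.2, 1], [0, 0, 2], 100],
    [[15.2, -9.3, 3], [0, 0, 3], 100],
    [[20.2, -12.4, 5], [0, 0, 4], 100],
    [[25.3, -15.5, 7], [0, 0, 5], 100],
    [[30.3, -18.6, 9], [0, 0, 5.9], 100],
    [[35.4, -21.7, 11], [0, 0, 5.9], 100],
    [[40.4, -24.8, 12.1], [0, 0, 5.9], 100],
  ],
  squeeze=40,
)

```text
time_s: 1.1
eef_pos: [475.7, -117.5, 109.3]
ee_rot: [-0.0, 0.992, 0.126, -0.001]
force: [0.5, -0.6, 0.5]
grip_width: 1.0
grip_force: 0.0
```

Request:
step_arm(
  increments=[
    [[0, 0, 0], [0, 0, 0], 75],
    [[0, 0, 0], [0, 0, 0], 75],
  ],
)

```text
time_s: 1.35
eef_pos: [474.8, -119.6, 110.2]
ee_rot: [-0.0, 0.992, 0.126, -0.0]
force: [0.1, -0.3, 0.1]
grip_width: 0.75
grip_force: 0.0
```

Run:
```python
from h import *
from rig import ctrl
go(475,-118.8,12,14.4)
c=ctrl.capture('wrist');np.savez('w1.npz',**c);cv2.imwrite('pics/w1.png',c['img'][:,:,::-1]);print(c['fx'],c['cx'],c['cy'],np.round(c['extrinsics'],3).tolist())
```

```text
1.35 d [ 0.04 -0.07  9.82] turn [-0.   0.   0.1] gw 63.7 gf 0.0 F [ 0.1 -0.3  0.1] pos [ 474.8 -119.6  110.2]
371.64829954431775 323.8099904785626 241.56967583662967 [[0.249, -0.933, -0.259, 539.545], [-0.969, -0.239, -0.067, -102.36], [0.001, 0.267, -0.964, 253.251], [0.0, 0.0, 0.0, 1.0]]
```

View pics/w1.png

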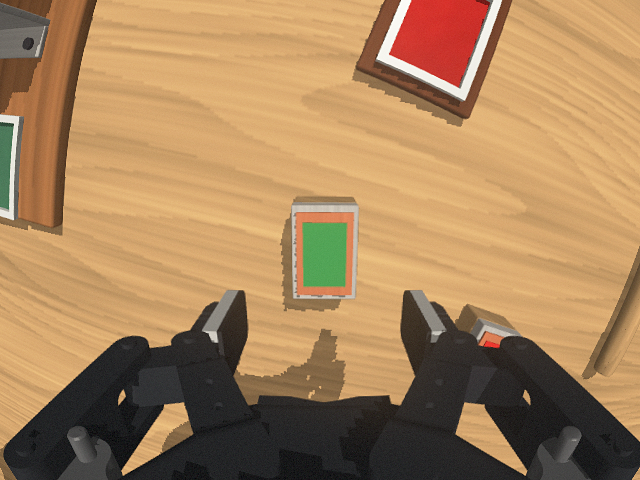

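The wrist view shows the green block square between the fingers, centred at about (325,252), with the pads centred at about 324. Next I descend and close.

Request:
step_arm(
  increments=[
    [[0, 0, 5], [0, 0, 0], 75],
    [[0, -0.1, 8.5], [0, 0, 0], 75],
    [[0, -0.1, 9.8], [0, 0, 0], 75],
    [[0, -0.1, 9.8], [0, 0, 0], 40],
    [[0, -0.1, 9.8], [0, 0, 0], 35],
    [[0, -0.1, 9.8], [0, 0, 0], 35],
    [[0, -0.1, 9.8], [0, 0, 0], 35],
  ],
)

```text
time_s: 2.28
eef_pos: [475.4, -119.0, 13.4]
ee_rot: [0.001, 0.992, 0.126, 0.001]
force: [-2.7, -1.6, 7.7]
grip_width: 0.458
grip_force: 42.5
```

```bash
python3 -c "
from h import *
go(474.1,171.8,90,1.5)"
```

```text
2.27 d [  7.13 -28.18  -7.69] turn [ 0.1 -0.1 12.9] gw 38.9 gf 42.5 F [-2.7 -1.6  7.7] pos [ 475.4 -119.    13.4]
```

Request:
step_arm(
  increments=[
    [[0, 0, -4], [0, 0, 0], 35],
    [[0.5, -2, -8], [0, 0, 1], 35],
    [[2, -7, -8.5], [0, 0, 4], 35],
    [[3.2, -12.5, -8.5], [0, 0, 7], 35],
    [[4.5, -18, -8.5], [0, 0, 10], 35],
    [[5.8, -23, -8], [0, 0, 12.9], 35],
    [[6.8, -27, -7.7], [0, 0, 12.9], 35],
    [[7.1, -28.2, -7.7], [0, 0, 12.9], 35],
  ],
)

```text
time_s: 3.28
eef_pos: [472.6, 174.3, 89.1]
ee_rot: [-0.0, 1.0, 0.015, -0.0]
force: [-0.5, -0.5, -2.9]
grip_width: 0.459
grip_force: 42.1
```

Request:
step_arm(
  increments=[
    [[0, 0, 0], [0, 0, 0], 35],
    [[0, 0, 0], [0, 0, 0], 35],
  ],
)

```text
time_s: 3.52
eef_pos: [473.5, 171.3, 89.4]
ee_rot: [0.0, 1.0, 0.013, -0.0]
force: [0.5, -1.1, -3.8]
grip_width: 0.459
grip_force: 42.1
```

Run:
```python
from h import *
from rig import ctrl
go(474.1,171.8,30.5,1.5)
c=ctrl.capture('wrist');np.savez('w2.npz',**c);cv2.imwrite('pics/w2.png',c['img'][:,:,::-1])
```

```text
3.52 d [ 0.07 -0.05  5.89] turn [ 0.  0. -0.] gw 39.0 gf 42.1 F [ 0.5 -1.1 -3.8] pos [473.5 171.3  89.4]
```

View pics/w2.png

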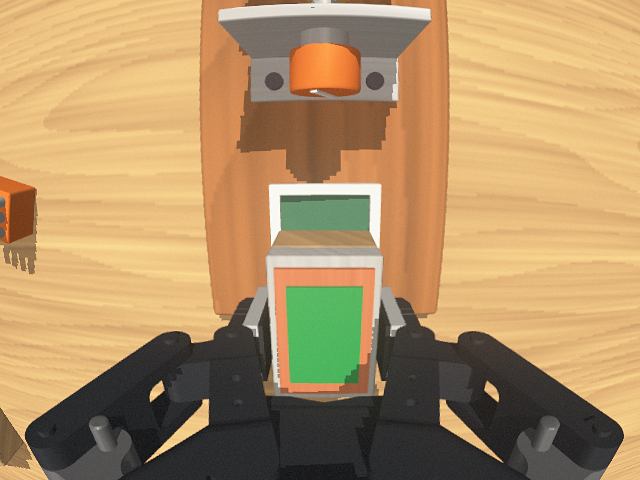

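The block is held square over the green nest; the rim's far edge is at row 184, columns 270 to 381. A quick check of the nest estimate against the wrist view.

```bash
cat >> h.py <<'E'
def fish(c,p):
    E=c['extrinsics'];q=E[:3,:3].T@(np.array(p,float)-E[:3,3]);r=np.hypot(q[0],q[1]);t=np.arctan2(r,q[2])
    return np.array([c['cx'],c['cy']])+c['fx']*t*q[:2]/r
def fray(c,u,v,z):
    d=np.array([u-c['cx'],v-c['cy']])/c['fx'];t=np.hypot(*d);k=np.r_[d/t*np.sin(t),np.cos(t)]
    k=c['extrinsics'][:3,:3]@k;o=c['extrinsics'][:3,3];return o+k*(z-o[2])/k[2]
E
python3 - <<'E'
from h import *
c=dict(np.load('w2.npz'));a=np.radians(1.5)
for sx,sy in((43,32),(43,-32)):print(fish(c,(474.1+sx*np.cos(a)-sy*np.sin(a),171.8+sx*np.sin(a)+sy*np.cos(a),22)))
print(fray(c,270,185,22),fray(c,381,185,22))
print('bracket top back corners',fray(c,219,9,90),fray(c,431,10,90))
print('block top far edge', fray(c,268,253,116),fray(c,382,253,116))
c=dict(np.load('w1.npz'));print('gb',fray(c,325,251,40));print('rn',[fray(c,*p,16)[:2] for p in((466,102),(380,53))])
E
```

```text
[267.52473951 182.47969   ]
[379.48240536 182.29590166]
[514.80424568 203.47904714  22.        ] [516.39662402 139.97761638  22.        ]
bracket top back corners [594.69602274 215.99149953  90.        ] [596.46979519 132.5566914   90.        ]
block top far edge [503.63625051 190.98447587 116.        ] [504.55258211 153.29092175 116.        ]
gb [ 476.74279183 -119.35690507   40.        ]
rn [array([ 591.43344785, -185.83590665]), array([ 604.76529271, -122.52511012])]
```

Request:
step_arm(
  increments=[
    [[0, 0, 3], [0, 0, 0], 35],
    [[0, 0, 5], [0, 0, 0], 35],
    [[0, 0, 5.9], [0, 0, 0], 35],
    [[0, 0, 5.9], [0, 0, 0], 35],
  ],
)

```text
time_s: 4.08
eef_pos: [473.6, 171.9, 30.5]
ee_rot: [0.0, 1.0, 0.013, 0.0]
force: [-0.2, -0.2, -2.5]
grip_width: 0.464
grip_force: 42.4
```

Request:
step_arm(
  increments=[
    [[0, 0, 0], [0, 0, 0], 65],
    [[0, 0, 0], [0, 0, 0], 65],
    [[0, 0, 0], [0, 0, 0], 70],
    [[0, 0, -4], [0, 0, 0], 75],
    [[0, 0, -8], [0, 0, 0], 75],
  ],
)

```text
time_s: 4.7
eef_pos: [473.1, 172.3, 111.4]
ee_rot: [0.0, 1.0, 0.013, -0.0]
force: [0.5, 0.1, 0.5]
grip_width: 0.751
grip_force: 0.0
```

Run:
```python
from h import *
from rig import ctrl
go(420.7,-255.6,110,-6)
c=ctrl.capture('wrist');np.savez('w3.npz',**c);cv2.imwrite('pics/w3.png',c['img'][:,:,::-1])
```

```text
4.7 d [-6.38 42.64  0.14] turn [0.  0.  7.5] gw 63.8 gf 0.0 F [0.5 0.1 0.5] pos [473.1 172.3 111.4]
```

View pics/w3.png

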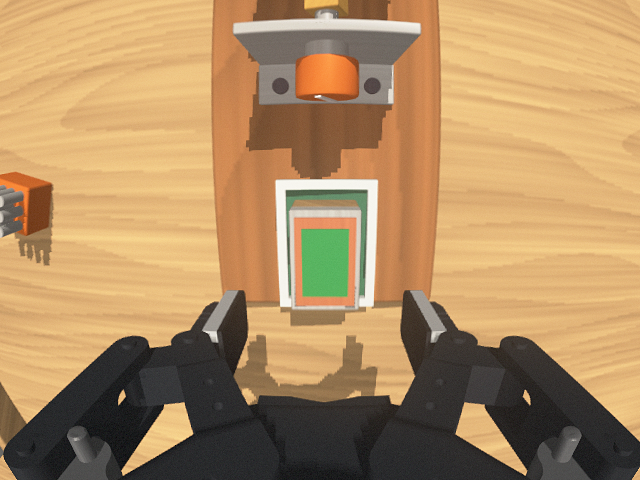

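The green block appears seated within the rim: its top spans columns 290 to 360 and rows 208 to 310. I check this numerically.

Run:
```python
from h import *
c=dict(np.load('w3.npz'))
for p in((290,210),(360,210),(358,308),(290,305)):print(fray(c,*p,56))
```

```text
[502.31315803 191.84360608  56.        ]
[503.29788372 153.76436833  56.        ]
[444.72533802 151.72724556  56.        ]
[445.68175952 191.90964546  56.        ]
```

Request:
step_arm(
  increments=[
    [[-0.5, 5, 0], [0, 0, 1], 75],
    [[-1.5, 11, 0], [0, 0, 2], 75],
    [[-2.5, 17, 0], [0, 0, 3], 75],
    [[-3.5, 23, 0], [0, 0, 4], 75],
    [[-4.5, 29, 0], [0, 0, 5], 75],
    [[-5.3, 35, 0], [0, 0, 6], 75],
    [[-6, 40, 0], [0, 0, 7], 75],
    [[-6.4, 42.6, 0], [0, 0, 7.5], 75],
  ],
)

```text
time_s: 5.75
eef_pos: [420.2, -257.6, 110.3]
ee_rot: [0.0, 0.999, -0.053, 0.0]
force: [0.1, 0.8, -0.4]
grip_width: 0.747
grip_force: 0.0
```

Request:
step_arm(
  increments=[
    [[0, 0, 0], [0, 0, 0], 75],
    [[0, 0, 0], [0, 0, 0], 75],
  ],
)

```text
time_s: 6.0
eef_pos: [420.7, -254.3, 110.2]
ee_rot: [-0.0, 0.999, -0.052, -0.0]
force: [0.5, -0.9, -0.4]
grip_width: 0.749
grip_force: 0.0
```

Run:
```python
from h import *
from rig import ctrl
go(420.7,-255.6,13,-6)
c=ctrl.capture('wrist');np.savez('w4.npz',**c)
im=c['img'];hsv=cv2.cvtColor(im,cv2.COLOR_RGB2HSV).astype(int)[180:330,250:400]
m=((hsv[...,0]<4)|(hsv[...,0]>175))&(hsv[...,1]>200)
vs,us=np.nonzero(m);P=np.array([fray(c,u+250,v+180,40)[:2] for u,v in zip(us,vs)],np.float32);print(len(P),cv2.minAreaRect(P))
```

```text
6.0 d [0.01 0.14 9.72] turn [-0.   0.   0.1] gw 63.6 gf 0.0 F [ 0.5 -0.9 -0.4] pos [ 420.7 -254.3  110.2]
170 ((419.233642578125, -257.0387268066406), (25.447254180908203, 39.042423248291016), 83.28956604003906)
```

Request:
step_arm(
  increments=[
    [[0, 0.2, 5], [0, 0, 0], 75],
    [[0, 0.2, 8.5], [0, 0, 0.4], 75],
    [[0, 0.2, 9.7], [0, 0, 0.4], 75],
    [[0, 0.2, 9.7], [0, 0, 0.4], 40],
    [[0, 0.2, 9.7], [0, 0, 0.4], 35],
    [[0, 0.2, 9.7], [0, 0, 0.4], 35],
    [[0, 0.2, 9.7], [0, 0, 0.4], 35],
  ],
)

```text
time_s: 6.92
eef_pos: [421.0, -257.5, 14.4]
ee_rot: [0.001, 0.998, -0.055, 0.001]
force: [1.1, 1.6, 7.9]
grip_width: 0.464
grip_force: 42.9
```

```bash
python3 -c "
from h import *
go(639.3,-157.7,90,-6.2)"
```

```text
6.92 d [ 20.6  -12.33  -7.54] turn [ 0.1 -0.1 -0.2] gw 39.4 gf 42.9 F [1.1 1.6 7.9] pos [ 421.  -257.5   14.4]
```

Request:
step_arm(
  increments=[
    [[0, 0, -4], [0, 0, 0], 35],
    [[1, -0.5, -8], [0, 0, 0], 35],
    [[5, -3, -8], [0, 0, 0], 35],
    [[10, -6, -8], [0, 0, 0], 35],
    [[15, -9, -8], [0, 0, 0], 35],
    [[18.6, -11.3, -7.6], [0, 0, 0], 35],
    [[20.6, -12.3, -7.5], [0, 0, 0], 35],
    [[20.6, -12.3, -7.5], [0, 0, 0], 35],
  ],
)

```text
time_s: 7.92
eef_pos: [639.3, -156.9, 87.5]
ee_rot: [-0.0, 0.998, -0.055, -0.0]
force: [-0.6, -0.3, -3.7]
grip_width: 0.459
grip_force: 42.5
```

Request:
step_arm(
  increments=[
    [[0, 0, 0], [0, 0, 0], 35],
  ],
)

```text
time_s: 8.05
eef_pos: [638.1, -158.1, 88.1]
ee_rot: [-0.0, 0.998, -0.056, -0.001]
force: [-0.4, 1.3, -2.9]
grip_width: 0.46
grip_force: 42.5
```

Run:
```python
from h import *
from rig import ctrl
go(639.3,-157.7,24.5,-6.2)
c=ctrl.capture('wrist');np.savez('w5.npz',**c);cv2.imwrite('pics/w5.png',c['img'][:,:,::-1])
```

```text
8.05 d [ 0.12 -0.05  6.36] turn [-0.   0.1 -0.2] gw 39.1 gf 42.5 F [-0.4  1.3 -2.9] pos [ 638.1 -158.1   88.1]
```

View pics/w5.png

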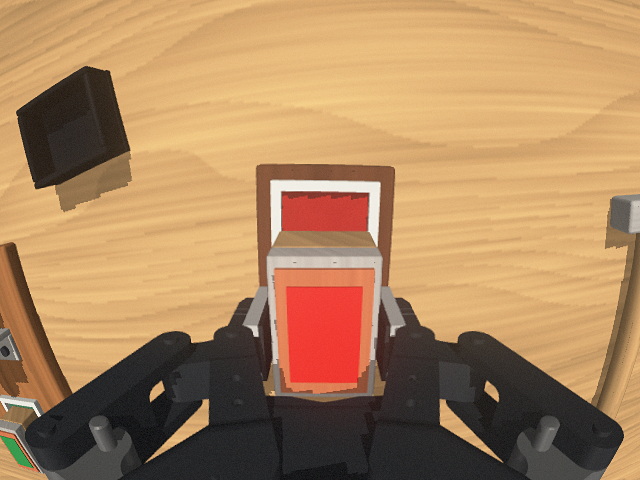

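The red block is held square above the red nest; the rim's far corners are at (271,182) and (381,182).

Run:
```python
from h import *
c=dict(np.load('w5.npz'))
a=fray(c,271,182,16);b=fray(c,381,182,16);d=a-b;print(a,b,np.degrees(np.arctan2(d[1],d[0]))-90);n=np.array([np.cos(np.radians(-6.2)),np.sin(np.radians(-6.2))]);print((a+b)[:2]/2-43*n)
z=88.1-14+40;e=(fray(c,268,253,z)+fray(c,382,253,z))/2;print('block',e[:2]-30*n)
```

```text
[ 684.54229577 -132.06467365   16.        ] [ 677.36995282 -195.90959315   16.        ] -6.409737980635697
[ 638.20763284 -159.3431611 ]
block [ 638.52295728 -158.320515  ]
```

Request:
step_arm(
  increments=[
    [[0, 0, 3], [0, 0, 0], 35],
    [[0, 0, 5.2], [0, 0, 0], 35],
    [[0, 0, 6.3], [0, 0, 0], 35],
    [[0, 0, 6.3], [0, 0, 0], 35],
  ],
)

```text
time_s: 8.6
eef_pos: [638.7, -158.2, 25.7]
ee_rot: [0.0, 0.998, -0.056, 0.0]
force: [0.1, -0.1, -3.1]
grip_width: 0.458
grip_force: 42.8
```

Request:
step_arm(
  increments=[
    [[0, 0, 0], [0, 0, 0], 65],
    [[0, 0, 0], [0, 0, 0], 65],
    [[0, 0, 0], [0, 0, 0], 70],
    [[0, 0, -4], [0, 0, 0], 75],
    [[0, 0, -9], [0, 0, 0], 75],
    [[0, 0, -14], [0, 0, 0], 75],
  ],
)

```text
time_s: 9.35
eef_pos: [638.7, -157.8, 167.1]
ee_rot: [0.0, 0.998, -0.056, 0.0]
force: [0.1, -0.5, -0.2]
grip_width: 0.749
grip_force: 0.0
```

Run:
```python
from h import *
from rig import ctrl
go(617,175.5,165,1.5)
c=ctrl.capture('wrist');np.savez('w6.npz',**c)
im=c['img'];hsv=cv2.cvtColor(im,cv2.COLOR_RGB2HSV).astype(int)[180:330,250:400]
m=((hsv[...,0]<4)|(hsv[...,0]>175))&(hsv[...,1]>180)&(hsv[...,2]>215)
vs,us=np.nonzero(m);P=np.array([fray(c,u+250,v+180,50)[:2] for u,v in zip(us,vs)],np.float32);print(len(P),cv2.minAreaRect(P))
c=ctrl.capture('top')
cv2.imwrite('pics/top2.png',np.hstack([cv2.resize(c['img'][180:300,340:440],(400,480)),cv2.resize(im[140:340,240:406],(400,480))])[:,:,::-1])
```

```text
9.35 d [ -5.86 -32.88   0.2 ] turn [ 0.  -0.  -7.9] gw 63.7 gf 0.0 F [ 0.1 -0.5 -0.2] pos [ 638.7 -157.8  167.1]
1886 ((637.024169921875, -157.7615509033203), (25.163578033447266, 39.89978790283203), 82.9141845703125)
```

View pics/top2.png

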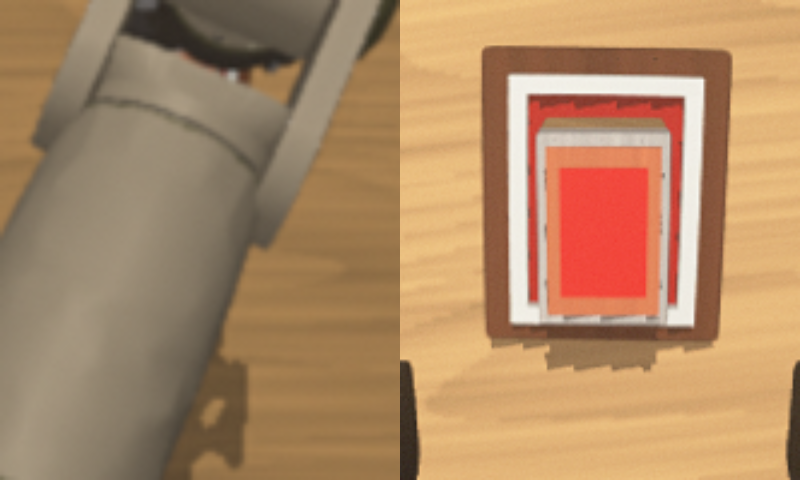

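The red block sits inside its rim, and its tag measures 40 x 25 mm at the seated height. Next I go above the bolt.

Request:
step_arm(
  increments=[
    [[-0.6, -4, 0], [0, 0, -1], 65],
    [[-1.5, -9, 0], [0, 0, -2], 60],
    [[-2.4, -14, 0], [0, 0, -3], 60],
    [[-3.3, -19, 0], [0, 0, -4.5], 60],
    [[-4.2, -24, 0], [0, 0, -6], 60],
    [[-5, -28.5, 0], [0, 0, -7.9], 60],
    [[-5.7, -31.5, 0], [0, 0, -7.9], 60],
    [[-5.9, -32.9, 0], [0, 0, -7.9], 60],
  ],
)

```text
time_s: 10.45
eef_pos: [616.3, 177.1, 164.9]
ee_rot: [0.0, 1.0, 0.014, -0.0]
force: [0.0, 0.1, 0.2]
grip_width: 0.604
grip_force: 0.0
```

Request:
step_arm(
  increments=[
    [[0, 0, 0], [0, 0, 0], 60],
    [[0, 0, 0], [0, 0, 0], 60],
  ],
)

```text
time_s: 10.7
eef_pos: [617.0, 174.5, 165.2]
ee_rot: [0.0, 1.0, 0.013, -0.0]
force: [-0.6, -0.6, -0.1]
grip_width: 0.599
grip_force: 0.0
```

Run:
```python
from h import *
from rig import ctrl
go(617,175.5,45,1.5)
c=ctrl.capture('wrist');np.savez('w7.npz',**c)
x0,y0=220,180
print('expected bolt px',fish(c,(617,175.6,73)),'tip',fish(c,(617,175.5,45)))
u,v=fish(c,(617,175.6,73)).astype(int);x0,y0=u-80,v-60;print(x0,y0)
cv2.imwrite('pics/w7.png',cv2.resize(c['img'][y0:y0+120,x0:x0+160],(800,600),interpolation=cv2.INTER_CUBIC)[:,:,::-1])
```

```text
10.7 d [ 0.   -0.11 12.02] turn [ 0.  0. -0.] gw 50.9 gf 0.0 F [-0.6 -0.6 -0.1] pos [617.  174.5 165.2]
expected bolt px [322.52327833 244.00010376] tip [322.73958054 233.53441753]
242 184
```

View pics/w7.png

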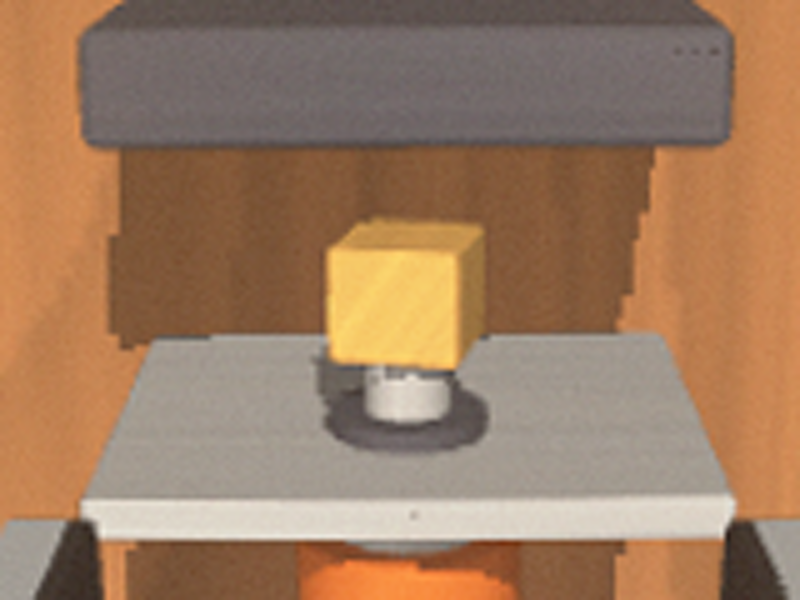

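The crop shows the brass head centred at about crop (406,290), with its ridge at column 460, so it is roughly 0.2 rad short of square. The bracket top's back edge is at row 500 and the stop plate's front edge at row 145.

Run:
```python
from h import *
c=dict(np.load('w7.npz'))
f=lambda u,v,z:np.round(fray(c,242+u/5,184+v/5,z)[:2],1)
print('bracket back',f(84,502,90),f(735,502,90),'front',f(84,538,90));print('stop front',f(88,146,76),f(730,146,76),'back',f(88,28,76))
print('head',f(328,300,70),f(485,230,70),f(460,300,75))
```

```text
bracket back [594.  215.8] [596.  132.6] front [589.  215.9]
stop front [637.4 216.5] [639.4 134. ] back [652.7 216.4]
head [615.9 185.5] [626.  164.9] [617.7 168.1]
```

Request:
step_arm(
  increments=[
    [[0, 0, 3], [0, 0, 0], 60],
    [[0, 0, 5.5], [0, 0, 0], 60],
    [[0, 0, 7.5], [0, 0, 0], 60],
    [[0, 0, 9.5], [0, 0, 0], 60],
    [[0, 0, 11], [0, 0, 0], 60],
    [[0, 0, 12], [0, 0, 0], 60],
    [[0, 0, 12], [0, 0, 0], 60],
    [[0, 0, 12], [0, 0, 0], 60],
  ],
)

```text
time_s: 11.75
eef_pos: [617.1, 175.7, 46.0]
ee_rot: [-0.0, 1.0, 0.013, 0.001]
force: [0.0, -0.1, 0.5]
grip_width: 0.599
grip_force: 0.0
```

Run:
```python
from h import *
from rig import ctrl
go(617,175,45,1.5)
c=ctrl.capture('wrist');np.savez('w8.npz',**c)
cv2.imwrite('pics/w8.png',cv2.resize(c['img'][200:420,180:470],None,fx=2.7,fy=2.7,interpolation=cv2.INTER_CUBIC)[:,:,::-1])
```

```text
11.75 d [-0.02  0.07  0.1 ] turn [-0.  -0.1  0. ] gw 50.9 gf 0.0 F [ 0.  -0.1  0.5] pos [617.1 175.7  46. ]
```

View pics/w8.png

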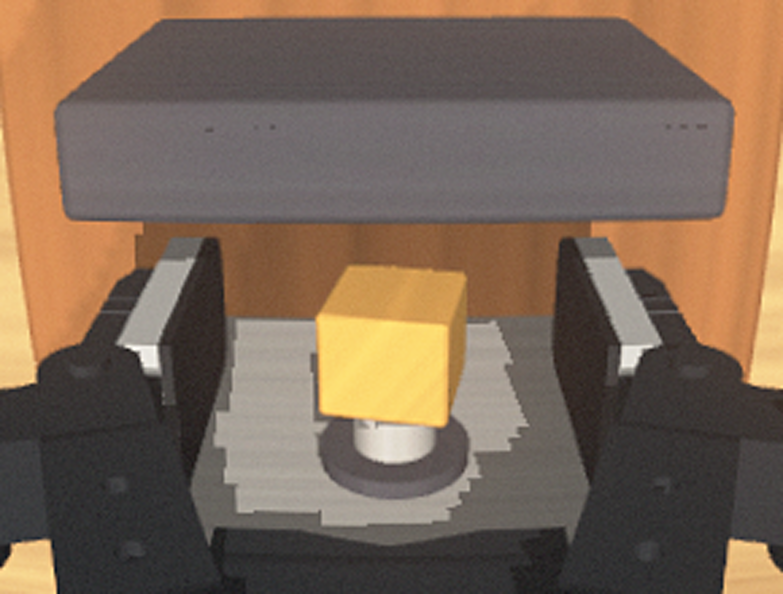

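The head is centred between the pads (pad faces at 222 and 556, head from 318 to 467) and slightly crooked, with clearance on all sides. Next I pinch.

Request:
step_arm(
  increments=[
    [[0, 0.05, 0.1], [0, 0, 0], 45],
    [[0, 0.05, 0.1], [0, 0, 0], 35],
    [[0, 0.05, 0.1], [0, 0, 0], 28],
    [[0, 0.05, 0.1], [0, 0, 0], 22],
    [[0, 0.05, 0.1], [0, 0, 0], 15],
    [[0, 0.05, 0.1], [0, 0, 0], 15],
    [[0, 0.05, 0.1], [0, 0, 0], 15],
  ],
  squeeze=60,
)

```text
time_s: 12.68
eef_pos: [616.8, 175.2, 44.6]
ee_rot: [-0.0, 1.0, 0.013, 0.0]
force: [-2.0, -1.5, 5.7]
grip_width: 0.208
grip_force: 58.2
```

Request:
step_arm(
  increments=[
    [[0, 0, 0], [0, 0, 0], 10],
    [[0, 0, 0], [0, 0, 0], 10],
    [[0, 0, 0], [0, 0, 0], 10],
    [[0, 0, 0], [0, 0, 0], 10],
  ],
)

```text
time_s: 13.18
eef_pos: [616.8, 175.2, 44.6]
ee_rot: [-0.0, 1.0, 0.013, 0.0]
force: [-2.7, -0.7, 5.7]
grip_width: 0.21
grip_force: 58.2
```

```bash
python3 -c "
from h import *
go(617,175,45,1.5)"
```

```text
13.18 d [ 0.02  0.02 -0.04] turn [-0. -0.  0.] gw 17.9 gf 58.2 F [-2.7 -0.7  5.7] pos [616.8 175.2  44.6]
```

The width is 17.9 mm, so the flats are square, and side forces are small. I firm up the grip, hold, and check once by image.

Request:
step_arm(
  increments=[
    [[0, 0, 0], [0, 0, 0], 10],
    [[0, 0, 0], [0, 0, 0], 10],
    [[0, 0, 0], [0, 0, 0], 10],
    [[0, 0, 0], [0, 0, 0], 10],
    [[0, 0, 0], [0, 0, 0], 10],
    [[0, 0, 0], [0, 0, 0], 10],
    [[0, 0, 0], [0, 0, 0], 10],
    [[0, 0, 0], [0, 0, 0], 10],
  ],
  squeeze=80,
)

```text
time_s: 14.18
eef_pos: [616.8, 175.2, 44.6]
ee_rot: [-0.0, 1.0, 0.013, 0.0]
force: [-3.5, -1.7, 5.8]
grip_width: 0.204
grip_force: 77.6
```

Run:
```python
from h import *
from rig import ctrl
go(617,175,45,1.5)
c=ctrl.capture('wrist');s=ctrl.capture('side')
a=cv2.resize(c['img'][230:400,240:410],(400,400),interpolation=cv2.INTER_CUBIC)
b=cv2.resize(s['img'][180:380,215:415],(400,400),interpolation=cv2.INTER_CUBIC)
cv2.imwrite('pics/end.png',np.hstack([a,b])[:,:,::-1])
```

```text
14.18 d [ 0.02  0.02 -0.04] turn [-0. -0.  0.] gw 17.4 gf 77.6 F [-3.5 -1.7  5.8] pos [616.8 175.2  44.6]
```

View pics/end.png

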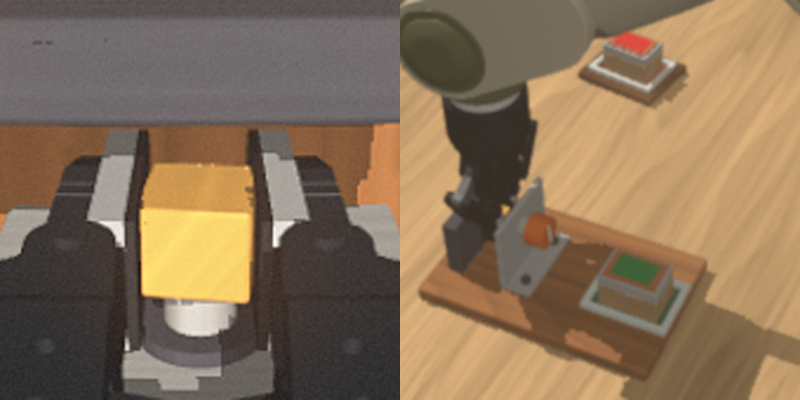

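Both blocks are seated flat in their nests and the head is held between the pads, upright to within a few hundredths of a radian. I hold a little longer to confirm it has stopped.

Run:
```python
from rig import ctrl
import numpy as np
c=ctrl.capture('wrist');s=ctrl.capture('side');np.savez('a.npz',w=c['img'],s=s['img'])
```

Request:
step_arm(
  increments=[
    [[0, 0, 0], [0, 0, 0], 10],
    [[0, 0, 0], [0, 0, 0], 10],
    [[0, 0, 0], [0, 0, 0], 10],
    [[0, 0, 0], [0, 0, 0], 10],
    [[0, 0, 0], [0, 0, 0], 10],
    [[0, 0, 0], [0, 0, 0], 10],
    [[0, 0, 0], [0, 0, 0], 10],
    [[0, 0, 0], [0, 0, 0], 10],
  ],
)

```text
time_s: 15.38
eef_pos: [616.8, 175.2, 44.6]
ee_rot: [-0.0, 1.0, 0.013, 0.0]
force: [-2.9, -0.7, 6.1]
grip_width: 0.203
grip_force: 77.6
```

Request:
step_arm(
  increments=[
    [[0, 0, 0], [0, 0, 0], 10],
    [[0, 0, 0], [0, 0, 0], 10],
    [[0, 0, 0], [0, 0, 0], 10],
    [[0, 0, 0], [0, 0, 0], 10],
    [[0, 0, 0], [0, 0, 0], 10],
    [[0, 0, 0], [0, 0, 0], 10],
    [[0, 0, 0], [0, 0, 0], 10],
    [[0, 0, 0], [0, 0, 0], 10],
  ],
)

```text
time_s: 16.38
eef_pos: [616.8, 175.2, 44.6]
ee_rot: [-0.0, 1.0, 0.013, 0.0]
force: [-2.3, -1.1, 5.2]
grip_width: 0.203
grip_force: 77.6
```

Run:
```python
from rig import ctrl
from h import *
a=np.load('a.npz')['w'];b=ctrl.capture('wrist')['img']
for i in(a,b):
    g=cv2.cvtColor(i,cv2.COLOR_RGB2HSV).astype(int);m=(g[...,0]>17)&(g[...,0]<30)&(g[...,1]>100)&(g[...,2]>200);m[:,:298]=0;m[:,350:]=0;m[:295]=0;m[362:]=0
    cols=[(u,np.nonzero(m[:,u])[0].max()) for u in range(303,345) if m[:,u].any()];print(len(cols),np.polyfit(*zip(*cols),1))
print('diff',np.abs(a[290:365,295:352].astype(int)-b[290:365,295:352]).mean(),np.abs(a[100:150].astype(int)-b[100:150]).mean())
go(617,175,45,1.5)
```

```text
42 [6.84709505e-02 3.33873457e+02]
42 [6.69313670e-02 3.34395322e+02]
diff 2.046627680311891 1.8047916666666666
16.43 d [ 0.02  0.02 -0.04] turn [-0. -0.  0.] gw 17.2 gf 77.6 F [-2.4 -1.3  6.3] pos [616.8 175.2  44.6]
```

The head has stopped; free, it would have turned 0.04 rad between these frames. The edge slope hints at some remaining tilt, so I fit its angle.

Run:
```python
from rig import ctrl
from h import *
from scipy.optimize import least_squares
c=ctrl.capture('wrist')
px=np.array([(142,296),(250,302),(152,165),(252,168)])/2.353+[240,230]
a=np.radians(1.5)
def model(p):
    o=[]
    for X,Y in((-8,9),(-8,-9),(8,9),(8,-9)):
        y=Y*np.cos(p[3])-9*np.sin(p[3]);z=Y*np.sin(p[3])+9*np.cos(p[3])
        x=X+p[0];y+=p[1];z+=p[2]
        o.append(fish(c,(617+x*np.cos(a)-y*np.sin(a),175.2+x*np.sin(a)+y*np.cos(a),64+z)))
    return np.array(o)
r=least_squares(lambda p:(model(p)-px).ravel(),[0,0,0,-.1]);print(r.x,r.fun.round(1))
for f in(0,-.1,-.2):print(f,((model([*r.x[:3],f])-[240,230])*2.353).round(0).tolist())
s=ctrl.capture('wrist')['img'];cv2.imwrite('pics/e2.png',cv2.resize(s[285:365,280:370],(675,600),interpolation=cv2.INTER_CUBIC)[:,:,::-1])
```

```text
[ 8.61619432 -2.43731141 10.61561877 -0.32419878] [ -1.8 -10.    4.2  -3.5  -7.5   2.8   4.9   9.4]
0 [[153.0, 285.0], [283.0, 284.0], [151.0, 182.0], [288.0, 182.0]]
-0.1 [[148.0, 281.0], [276.0, 288.0], [145.0, 179.0], [281.0, 185.0]]
-0.2 [[143.0, 277.0], [270.0, 291.0], [140.0, 176.0], [274.0, 187.0]]
```

Run:
```python
from rig import ctrl
from h import *
from scipy.optimize import least_squares
c=ctrl.capture('wrist');a=np.radians(1.5)
def model(p):
    o=[]
    for X,Y in((-8,9),(-8,-9),(8,9),(8,-9)):
        y=Y*np.cos(p[3])-9*np.sin(p[3])+p[1];z=Y*np.sin(p[3])+9*np.cos(p[3])+p[2];x=X+p[0]
        o.append(fish(c,(617+x*np.cos(a)-y*np.sin(a),175.2+x*np.sin(a)+y*np.cos(a),64+z)))
    return np.array(o)
px=np.array([(142,296),(250,302),(143,208),(252,210)])/2.353+[240,230]
r=least_squares(lambda p:(model(p)-px).ravel(),[0,0,0,-.1]);print(r.x,r.fun.round(1))
# brightness profiles across the head: rows of face-to-face edge by column
g=cv2.GaussianBlur(c['img'],(3,3),0).astype(int)[...,1]
for u in range(304,346,6):
    d=np.diff(g[300:365,u]);print(u,300+np.argmax(d[12:30])+12,300+np.argmin(d[40:])+40)
```

```text
[-5.0030389  -0.18637486 -7.18371431 -0.08584098] [ 0.1 -0.8  0.6 -1.3 -1.5  0.5  0.9  1.5]
304 317 355
310 318 355
316 318 355
322 319 356
328 319 356
334 319 356
340 320 358
```

Request:
step_arm(
  increments=[
    [[0, 0, 0], [0, 0, 0], 5],
    [[0, 0, 0], [0, 0, 0], 5],
    [[0, 0, 0], [0, 0, 0], 5],
    [[0, 0, 0], [0, 0, 0], 5],
    [[0, 0, 0], [0, 0, 0], 5],
    [[0, 0, 0], [0, 0, 0], 5],
    [[0, 0, 0], [0, 0, 0], 5],
    [[0, 0, 0], [0, 0, 0], 5],
  ],
  squeeze=110,
)

```text
time_s: 17.58
eef_pos: [616.8, 175.3, 44.7]
ee_rot: [-0.0, 1.0, 0.013, 0.0]
force: [-3.0, -1.6, 6.9]
grip_width: 0.192
grip_force: 106.9
```

```bash
cat > t.py <<'E'
from rig import ctrl
from h import *
def edges(img,lab):
    g=cv2.GaussianBlur(img,(3,3),0).astype(float)[...,1];d=np.diff(g,axis=0)
    def sub(u,lo,hi,s):
        w=np.clip(s*d[lo:hi,u],0,None);k=w.argmax();i=np.arange(max(k-2,0),min(k+3,len(w)));return lo+(w[i]*i).sum()/w[i].sum()+.5
    U=np.arange(304,344)
    f=lambda U,lo,hi,s:np.round(np.polyfit(U-324,[sub(u,lo,hi,s) for u in U],1),3)
    print(lab,'flat/end',f(U,312,326,1),'front',f(U,348,362,-1),'stop low',f(np.arange(290,360),278,290,1),f(np.arange(290,360),278,290,-1))
if __name__=='__main__':
    edges(np.load('a.npz')['w'],'before');edges(ctrl.capture('wrist')['img'],'now');go(617,175,45,1.5)
E
python3 t.py
```

```text
before flat/end [5.10000e-02 3.19229e+02] front [6.1000e-02 3.5639e+02] stop low [nan nan] [-1.20000e-02  2.81165e+02]
now flat/end [4.80000e-02 3.19119e+02] front [5.80000e-02 3.56258e+02] stop low [nan nan] [-1.00000e-03  2.81172e+02]
17.62 d [ 0.02  0.03 -0.03] turn [-0. -0.  0.] gw 16.4 gf 106.9 F [-3.1 -0.6  6.5] pos [616.8 175.3  44.7]t.py:6: RuntimeWarning: invalid value encountered in scalar divide
  w=np.clip(s*d[lo:hi,u],0,None);k=w.argmax();i=np.arange(max(k-2,0),min(k+3,len(w)));return lo+(w[i]*i).sum()/w[i].sum()+.5
```

The residual tilt of roughly 0.09 rad is locked by pad friction. There is ample time, so I let go briefly, let the runner creep it upright, and pinch again.

Request:
step_arm(
  increments=[
    [[0, 0, 0], [0, 0, 0], 45],
    [[0, 0, 0], [0, 0, 0], 45],
    [[0, 0, 0], [0, 0, 0], 45],
    [[0, 0, 0], [0, 0, 0], 45],
    [[0, 0, 0], [0, 0, 0], 45],
    [[0, 0, 0], [0, 0, 0], 45],
    [[0, 0, 0], [0, 0, 0], 45],
    [[0, 0, 0], [0, 0, 0], 45],
  ],
  squeeze=60,
)

```text
time_s: 18.62
eef_pos: [616.8, 175.2, 44.3]
ee_rot: [0.0, 1.0, 0.013, 0.0]
force: [0.4, 0.9, -1.0]
grip_width: 0.453
grip_force: 0.0
```

```bash
python3 -W ignore t.py
```

```text
before flat/end [5.10000e-02 3.19229e+02] front [6.1000e-02 3.5639e+02] stop low [nan nan] [-1.20000e-02  2.81165e+02]
now flat/end [3.50000e-02 3.19509e+02] front [4.80000e-02 3.56833e+02] stop low [-5.00000e-03  2.83804e+02] [-2.00000e-03  2.81117e+02]
18.68 d [ 0.03  0.02 -0.07] turn [0. 0. 0.] gw 38.3 gf 0.0 F [-0.2  0.4 -0.6] pos [616.7 175.2  44.3]
```

Request:
step_arm(
  increments=[
    [[0, 0, 0], [0, 0, 0], 45],
    [[0, 0, 0], [0, 0, 0], 45],
    [[0, 0, 0], [0, 0, 0], 45],
    [[0, 0, 0], [0, 0, 0], 45],
    [[0, 0, 0], [0, 0, 0], 45],
    [[0, 0, 0], [0, 0, 0], 45],
    [[0, 0, 0], [0, 0, 0], 45],
    [[0, 0, 0], [0, 0, 0], 45],
  ],
)

```text
time_s: 19.68
eef_pos: [616.7, 175.2, 44.3]
ee_rot: [0.0, 1.0, 0.013, -0.0]
force: [0.1, -0.3, 0.2]
grip_width: 0.448
grip_force: 0.0
```

Request:
step_arm(
  increments=[
    [[0, 0, 0], [0, 0, 0], 45],
    [[0, 0, 0], [0, 0, 0], 45],
    [[0, 0, 0], [0, 0, 0], 45],
    [[0, 0, 0], [0, 0, 0], 45],
    [[0, 0, 0], [0, 0, 0], 45],
    [[0, 0, 0], [0, 0, 0], 45],
    [[0, 0, 0], [0, 0, 0], 45],
    [[0, 0, 0], [0, 0, 0], 45],
  ],
)

```text
time_s: 20.68
eef_pos: [616.8, 175.2, 44.3]
ee_rot: [-0.0, 1.0, 0.013, 0.0]
force: [-0.0, -0.8, 1.0]
grip_width: 0.448
grip_force: 0.0
```

```bash
python3 -W ignore t.py
```

```text
before flat/end [5.10000e-02 3.19229e+02] front [6.1000e-02 3.5639e+02] stop low [nan nan] [-1.20000e-02  2.81165e+02]
now flat/end [1.60000e-02 3.19463e+02] front [2.90000e-02 3.56822e+02] stop low [7.00000e-03 2.83979e+02] [-4.00000e-03  2.81075e+02]
20.73 d [ 0.03  0.02 -0.07] turn [-0.  0.  0.] gw 38.3 gf 0.0 F [0.3 0.3 0.9] pos [616.7 175.2  44.3]
```

Request:
step_arm(
  increments=[
    [[0, 0, 0], [0, 0, 0], 45],
    [[0, 0, 0], [0, 0, 0], 45],
    [[0, 0, 0], [0, 0, 0], 45],
    [[0, 0, 0], [0, 0, 0], 45],
    [[0, 0, 0], [0, 0, 0], 45],
    [[0, 0, 0], [0, 0, 0], 45],
    [[0, 0, 0], [0, 0, 0], 45],
    [[0, 0, 0], [0, 0, 0], 45],
  ],
)

```text
time_s: 21.72
eef_pos: [616.8, 175.2, 44.3]
ee_rot: [-0.0, 1.0, 0.013, -0.0]
force: [0.0, 0.2, -0.2]
grip_width: 0.448
grip_force: 0.0
```

Request:
step_arm(
  increments=[
    [[0, 0, 0], [0, 0, 0], 45],
    [[0, 0, 0], [0, 0, 0], 45],
    [[0, 0, 0], [0, 0, 0], 45],
    [[0, 0, 0], [0, 0, 0], 45],
    [[0, 0, 0], [0, 0, 0], 45],
    [[0, 0, 0], [0, 0, 0], 45],
    [[0, 0, 0], [0, 0, 0], 35],
    [[0, 0, 0], [0, 0, 0], 28],
  ],
)

```text
time_s: 22.72
eef_pos: [616.7, 175.2, 44.3]
ee_rot: [0.0, 1.0, 0.013, 0.0]
force: [0.2, 0.1, 0.3]
grip_width: 0.282
grip_force: 0.0
```

Request:
step_arm(
  increments=[
    [[0, 0, 0], [0, 0, 0], 15],
    [[0, 0, 0], [0, 0, 0], 10],
    [[0, 0, 0], [0, 0, 0], 10],
    [[0, 0, 0], [0, 0, 0], 10],
    [[0, 0, 0], [0, 0, 0], 10],
    [[0, 0, 0], [0, 0, 0], 10],
    [[0, 0, 0], [0, 0, 0], 10],
    [[0, 0, 0], [0, 0, 0], 10],
  ],
  squeeze=80,
)

```text
time_s: 23.72
eef_pos: [616.8, 175.1, 44.5]
ee_rot: [0.0, 1.0, 0.013, 0.0]
force: [-2.6, -2.6, 5.0]
grip_width: 0.193
grip_force: 78.9
```

```bash
python3 -W ignore t.py
```

```text
before flat/end [5.10000e-02 3.19229e+02] front [6.1000e-02 3.5639e+02] stop low [nan nan] [-1.20000e-02  2.81165e+02]
now flat/end [-5.00000e-03  3.19223e+02] front [-1.00000e-03  3.56467e+02] stop low [nan nan] [-9.00000e-03  2.81353e+02]
23.77 d [ 0.02  0.01 -0.05] turn [ 0. -0.  0.] gw 16.8 gf 78.9 F [-2.8 -3.3  5.2] pos [616.8 175.1  44.5]
```

Request:
step_arm(
  increments=[
    [[0, 0, 0], [0, 0, 0], 10],
    [[0, 0, 0], [0, 0, 0], 10],
    [[0, 0, 0], [0, 0, 0], 10],
    [[0, 0, 0], [0, 0, 0], 10],
    [[0, 0, 0], [0, 0, 0], 10],
    [[0, 0, 0], [0, 0, 0], 10],
    [[0, 0, 0], [0, 0, 0], 10],
    [[0, 0, 0], [0, 0, 0], 10],
  ],
)

```text
time_s: 24.78
eef_pos: [616.8, 175.1, 44.5]
ee_rot: [0.0, 1.0, 0.013, 0.0]
force: [-2.6, -3.5, 4.8]
grip_width: 0.193
grip_force: 78.9
```

Request:
step_arm(
  increments=[
    [[0, 0, 0], [0, 0, 0], 10],
    [[0, 0, 0], [0, 0, 0], 10],
    [[0, 0, 0], [0, 0, 0], 10],
    [[0, 0, 0], [0, 0, 0], 10],
    [[0, 0, 0], [0, 0, 0], 10],
    [[0, 0, 0], [0, 0, 0], 10],
    [[0, 0, 0], [0, 0, 0], 10],
    [[0, 0, 0], [0, 0, 0], 10],
  ],
)

```text
time_s: 25.78
eef_pos: [616.8, 175.1, 44.5]
ee_rot: [0.0, 1.0, 0.013, 0.0]
force: [-2.8, -3.4, 5.6]
grip_width: 0.191
grip_force: 78.9
```

```bash
python3 -W ignore t.py
```

```text
before flat/end [5.10000e-02 3.19229e+02] front [6.1000e-02 3.5639e+02] stop low [nan nan] [-1.20000e-02  2.81165e+02]
now flat/end [-4.0000e-03  3.1922e+02] front [-1.00000e-03  3.56458e+02] stop low [nan nan] [-6.00000e-03  2.81284e+02]
25.82 d [ 0.02  0.01 -0.05] turn [ 0. -0.  0.] gw 16.3 gf 78.9 F [-3.7 -1.8  4.7] pos [616.8 175.1  44.5]
```

The head is now square (slope matches the level reference) and has not moved over 2 s. I hand the job in.

```bash
python3 -c "
from rig import ctrl
print(ctrl.finish_job())"
```

```text
the job is handed in; nothing more can be done
None
```

The job is handed in at about 26 s: green block flat in the green nest, red block flat in the red nest, and the bolt head held square and still at about 79 N after one release and re-pinch to straighten it; I viewed 11 pictures, one over the limit of 10.

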